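# Start the shaker's platform bolt by feel

### The job

First turn the speed knob on the grey control box fully anticlockwise to its off stop. Then turn the red wing bolt on the orbital shaker backward (anticlockwise) until you feel it drop into the start of its thread, and turn it forward (clockwise) about one full turn from there, to within a quarter turn. Finish while still holding the bolt's wing in a firm, motionless grip, and leave the glassware and the bottle alone.

Things in the scene. Friction and masses are not known exactly. Their poses are not given: they have to be found in the camera images.
- controller: Grey speed control box, 140 (x) x 120 (y) x 70 mm high, blue top panel with white tick marks; fixed to the bench. Origin: centre of its underside, z up. It may stand left or right of the shaker.
- speed_knob_grip (a point): On the vertical axis of the black speed knob on the control box, at the height to grip, 107 mm above the bench. The knob: a disc 44 mm across with an upright bar grip 42 mm long, 14 mm thick, from 23 mm below this point (the disc's top) to 7 mm above it. x lies along the bar and turns with the knob; a white line marks the bar's -x half.
- speed_knob (a joint): Angle of the speed knob, rad. 0 is the off stop; it grows as the knob turns clockwise seen from above, up to 2.5. It starts between 0.9 and 2.1. Dry friction of about 0.03 N m keeps it where it is left; turn anticlockwise for off.
- shaker: Low white orbital shaker with a blue band and an aluminium platform, 220 x 220 mm, platform top 99 mm above the bench; fixed to the bench and not moving. Origin: centre of its underside, z up. In its centre stands the dark steel threaded boss, 54 mm across, rim 134 mm above the bench (with a 80 mm wide, 6 mm high foot).
- wing_bolt: Red-headed steel wing bolt, 0.3 to 0.45 kg, upright in the boss; captive: it only turns and slides on its vertical axis. Origin on the axis, at the boss rim when bolt_lift is 0; x along the wing, z up. Above the origin: shank 26 mm across to 26 mm, red disc 34 mm across from 26 to 34 mm, red wing 58 mm long (x), 14 mm thick (y) from 34 to 68 mm; white line on its +x half.
- bolt_top (a point): Centre of the top face of the bolt's wing, on the bolt's axis; the grip lies 0 to 34 mm below it. It stands 202 mm above the bench plus bolt_lift. x along the wing.
- bolt_turn (a joint): Turning angle of the bolt, rad, without end stops; it grows anticlockwise seen from above (backward) and falls clockwise (forward, right-hand thread). Its zero is arbitrary: use differences. At the start the drop lies 0.6 to 1.8 rad ahead in the anticlockwise sense.
- bolt_lift (a joint): Bolt height, m, up positive; 0 when just dropped into the thread. Starts 5 to 7.5 mm high on the first thread; turned anticlockwise it climbs to 8 mm, then falls 8 mm by its weight if the grip lets it slide, or when let go. Pitch 8 mm, axial play 1.8 mm: one turn forward brings it to about -8 mm. Turning takes about 0.03 N m: fingers set a few mm wider than the wing can turn it. Upper limit 13 mm.
- flask: Loose conical glass flask with a rubber stopper, 82 mm across, 130 mm high. Origin: centre of its underside. Bystander.
- wash_bottle: Loose white bottle with a red cap, 60 mm across, 150 mm high. Origin: centre of its underside. Bystander.
- beaker: Loose glass beaker, 64 mm across, 85 mm high. Origin: centre of its underside. Bystander.
Not all that is in view belongs to the job. Several things have the shape of the controller; the one meant has the colours described above.

How it is judged (in metres and radians):
On the way, in this order (a step that is already met when the one before it is completed fails the run):
1. the speed knob is at its off stop (value of joint speed_knob below 0.12 rad), for 0.2 s.
2. the bolt has been turned backward past the thread's end and has dropped into the start of the thread (value of joint bolt_turn above 0.7 rad and value of joint bolt_lift below 0.0035 m), for 0.1 s.
At the end, for the whole second after the job is handed in: The knob is within 0.15 rad of its off stop; the bolt is engaged one turn (within 1.7 rad) forward of the drop, at least 3.5 mm below the dropped level; the fingers grip it with more than 4 N in all, and it is motionless; flask, bottle and beaker stand upright within 30 mm of where they were (value of joint speed_knob below 0.15 rad and (value of joint bolt_turn between -7.183 and -3.783 rad or value of joint bolt_turn between -0.9 and 2.5 rad) and value of joint bolt_lift below -0.0035 m and contact force between the fingers and wing_bolt above 4 N and velocity of joint bolt_turn between -0.1 and 0.1 rad/s and velocity of joint bolt_lift between -0.01 and 0.01 m/s and distance of each of flask, wash_bottle, beaker from where it was at the start of the episode below 0.03 m and angle between each of flask, wash_bottle, beaker's own z axis and vertical below 0.15 rad); the arm keeps its last pose, push and grip.
It fails at once if the flask, the bottle or the beaker is pushed away or knocked over (distance of any of flask, wash_bottle, beaker from where it was at the start of the episode above 0.04 m or angle between any of flask, wash_bottle, beaker's own z axis and vertical above 0.3 rad).
It also fails if it takes over 72 s, if anything falls off the work surface, if the arm or the gripper's body presses on something with over 40 N, if the wrist force passes 120 N, or if a joint passes its speed limit or range.

### The arm

A 7-joint arm with a two-finger parallel gripper is mounted at the origin on the work surface. World frame = base frame: x ahead of the robot, y to its left, z up, the work surface at z = 0. Lengths are in mm, angles in rad, forces in N, time in s.
With the tool pointing down it reaches from about 400 to 875 mm from the base axis. Payload 4.4 kg.
Tool frame: the origin (TCP) lies midway between the tips of the shut fingers; the grasp point (between the pads) lies r.pinch_z behind it (r.pinch_z is the distance from the TCP to the grasp point, in mm); z points along the fingers, y is the line along which they close (so a half turn about z gives the same grasp; the last joint's range is limited). The gripper opens to 85 mm and grips with 20 to 120 N. Pads are 22 mm wide; open, the fingers measure 114 mm over their backs; the gripper's body (76 mm by 85 mm) begins 54 mm behind the grasp point. The pads swing forward as they close: fully open they stand 13 mm farther back than shut.
Start: joints at [1.159, 0.628, 0.038, 1.517, -0.027, 0.996, -0.02], TCP at [220.346, -611.527, 204.113] pointing down, gripper open.
Joint ranges: [-3.06, 3.06], [-0.37, 2.12], [-1.25, 1.32], [0.18, 2.47], [-1.1, 4.24], [0.23, 1.98], [-2.94, 2.94]. Speed limits (rad/s): [2.57, 2.57, 3.14, 3.14, 3.14, 3.14, 3.14].

### API

Orientations are given as a rotation vector (axis times angle).
In Python, from station import r, eoat, solver, capture, order, telemetry gives the robot as it stands. Calls block until the motion is done:
- r.move_to(position, orientation): joint-space move of the TCP to a pose.
- r.move_linear(position, speed=150, attitude=None, threshold=None): straight line of the TCP; attitude=None keeps the orientation; speed is the mean speed in mm/s. With threshold (N) it stops when the force on the tool has changed by that much, and returns True; else False.
- r.movej(angles): joint-space move.
- eoat.move_gripper(opening, grip_force=None): opening from 0.0 (shut) to 1.0 (fully open); grip_force is the grip in N (None keeps the last); returns when the fingers have stopped.
- r.dwell(seconds).
- solver.ik(position, orientation): joint angles nearest the present ones, or None.
- capture(name): name is "scene" or "top" or "wrist"; returns a dict with "image" (384x512x3 uint8, red, green, blue), "range_z" (384x512 float32, mm along the optical axis (not along the pixel's ray), 0 where there is no reading), "K" (3x3 intrinsics, pixels), "k1" (the pictures are not rectified: a ray, as slopes to the right and down, at radius r is drawn at 1 + k1 r^2 times it, then the intrinsics apply), "R" (3x3) and "t" (3): a world point X has camera coordinates R X + t. Camera axes: x right, y down, z forward; pixel columns grow to the right and rows downward; lengths in mm; the calibration is good to about 2 mm. A picture is of the moment at which its call begins.
A pose or a line that the arm cannot do raises r.IKError and nothing moves.
- order.sign_off(): hands the job in; it is judged then, once.
Readings, each from a call of its own:
- telemetry.get_time_s(): time.
- telemetry.get_qpos(): joint angles.
- telemetry.get_qd(): joint speeds.
- telemetry.get_joint_efforts(): joint torques, N m.
- telemetry.get_eef_pos(): TCP position.
- telemetry.get_ee_rot(): TCP orientation.
- telemetry.get_contact_force(): force on the tool from outside, world axes, zero at the start.
- telemetry.get_ft_torque(): the same for the moment, N m.
- telemetry.get_gripper_width(): opening from 0.0 (shut) to 1.0 (fully open).
- telemetry.get_finger_force(): force on a finger pad.
Only numpy, scipy, OpenCV 4.12 (cv2) and the standard library are available. Lean on these libraries where they do the work, as an engineer would, in place of code of your own. Each camera call takes 0.05 s, during which the arm holds its last target. There are 200 camera calls.

## Working session

There is one attempt and no reset: what is moved stays moved. The work goes in short steps, each a Python script; the robot and the scene stay as the last script left them, time stands still between calls to the robot, and variables do not carry over. Pictures are saved under pics/ and viewed, at most 10 in all, crops included, and the job is handed in when it is done.

```bash
ls; mkdir -p pics; python3 - <<'E'
from station import *
import cv2,numpy as np
a=capture("top");b=capture("scene")
for n,c in(("top",a),("scene",b)):
    np.savez(n+".npz",**c); cv2.imwrite(f"pics/{n}0.png",c["image"][:,:,::-1])
    print(n,c["K"].tolist(),c["k1"],(-c["R"].T@c["t"]).round(),c["R"].round(2).tolist())
print(r.pinch_z,telemetry.get_ee_rot(),telemetry.get_time_s())
E
```

```text
pics
top [[478.1700059825023, 0.0, 254.8130131305794], [0.0, 478.1700059825023, 196.453066298746], [0.0, 0.0, 1.0]] -0.16991373677056915 [ 257.   20. 1655.] [[-0.0, -1.0, 0.0], [-0.98, 0.0, -0.18], [0.18, -0.0, -0.98]]
scene [[388.1065043069059, 0.0, 255.57627272384434], [0.0, 388.1065043069059, 187.51330742906148], [0.0, 0.0, 1.0]] -0.1310180738711149 [ 926. -636. 1074.] [[0.83, 0.55, 0.01], [0.44, -0.65, -0.62], [-0.34, 0.52, -0.78]]
18.700000000000003 [-3.09314585e+00 -5.40219876e-01  4.69276008e-04] 0.1
```

View pics/top0.png

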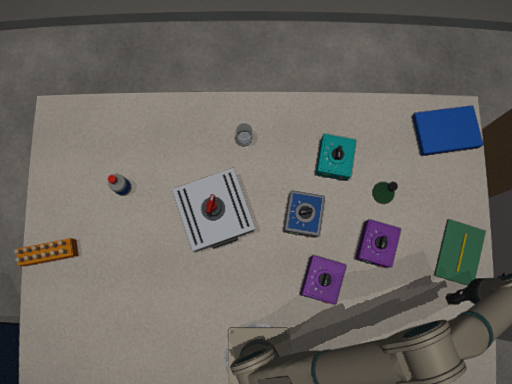

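View pics/scene0.png

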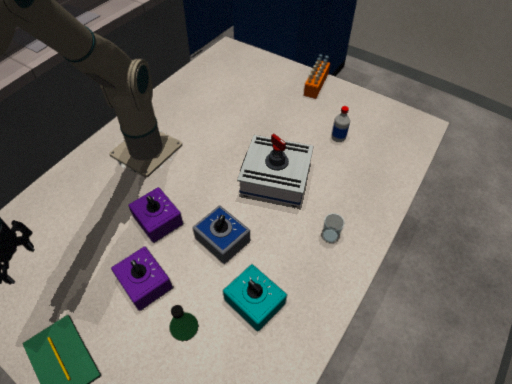

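The top view shows the grey box with the blue panel at (304,213), its knob at (305,212), and the red bolt on the shaker at (212,205). The flask is at (384,191), the bottle at (118,184) and the beaker at (244,134). The purple and teal boxes are decoys.

```bash
cat > h.py <<'E'
import numpy as np,cv2
from scipy.spatial.transform import Rotation as Ro
from station import *
def onplane(c,px,z):
    px=np.asarray(px,float).reshape(-1,1,2)
    s=cv2.undistortPoints(px,c["K"],np.array([c["k1"],0,0,0.]),iterations=None) if 0 else cv2.undistortPoints(px,c["K"],np.array([c["k1"],0,0,0.]))
    d=np.c_[s[:,0],np.ones(len(s))]@c["R"]; o=-c["R"].T@c["t"]
    return o+d*((z-o[2])/d[:,2])[:,None]
def world(c):
    v,u=np.mgrid[:384,:512]; px=np.c_[u.ravel(),v.ravel()].astype(float)
    s=cv2.undistortPoints(px.reshape(-1,1,2),c["K"],np.array([c["k1"],0,0,0.]))[:,0]
    Z=c["range_z"].reshape(-1,1)
    return ((np.c_[s,np.ones(len(s))]*Z-c["t"])@c["R"]).reshape(384,512,3)
def down(yaw): # tool y (closing line) at angle yaw from world x ; z down
    y=np.array([np.cos(yaw),np.sin(yaw),0]);z=np.array([0,0,-1.])
    return Ro.from_matrix(np.c_[np.cross(y,z),y,z]).as_rotvec()
def rectdeg(P):
    (cx,cy),(w,h),a=cv2.minAreaRect(P.astype(np.float32))
    if h>w:a+=90;w,h=h,w
    return round(cx,1),round(cy,1),round(w,1),round(h,1),round(a,1)
E
python3 - <<'E'
from h import *
for n,kb,bb in(("top",(304,213),(212,205)),("scene",(221,226),(278,145))):
    c=dict(np.load(n+".npz"));c["k1"]=float(c["k1"]);W=world(c);hsv=cv2.cvtColor(c["image"],cv2.COLOR_RGB2HSV)
    v,u=np.mgrid[:384,:512]
    def near(p,R):return np.hypot(u-p[0],v-p[1])<R
    m=near(bb,25)&((hsv[...,0]<10)|(hsv[...,0]>170))&(hsv[...,1]>120)&(hsv[...,2]>60)
    P=W[m];print(n,"red",m.sum(),P.max(0).round(),np.median(P,0).round(),rectdeg(P[P[:,2]>195][:,:2]))
    m=near(kb,25);P=W[m];Q=P[(P[:,2]>100)&(P[:,2]<125)];print("bar",len(Q),Q.mean(0).round(),rectdeg(Q[:,:2]))
    Q=W[near(kb,40)];Q=Q[(Q[:,2]>64)&(Q[:,2]<78)];print("box",len(Q),rectdeg(Q[:,:2]))
    Q=W[near(bb,60)];Q=Q[(Q[:,2]>94)&(Q[:,2]<103)];print("shk",len(Q),rectdeg(Q[:,:2]))
E
```

```text
top red 102 [ 521.  167. 1655.] [492. 151. 204.] (381.8, 99.9, 293.1, 41.4, 24.6)
bar 60 [ 485. -153.  112.] (485.6, -152.9, 41.2, 13.7, 104.7)
box 1179 (485.6, -153.2, 140.3, 120.4, 170.3)
shk 2798 (495.8, 151.6, 221.0, 217.4, 19.6)
scene red 70 [525. 160. 211.] [494. 145. 207.] (497.4, 147.0, 56.8, 14.4, 160.5)
bar 76 [ 489. -159.  111.] (487.9, -156.9, 43.7, 13.5, 103.2)
box 1305 (488.1, -158.2, 140.1, 120.7, 170.4)
shk 2204 (497.1, 148.8, 224.6, 220.6, 109.7)
```

```bash
python3 - <<'E'
from h import *
np.set_printoptions(precision=2,suppress=True)
for name,p,y in(("knob",[486.5,-155,250],14),("bolt",[496.5,149,330],70)):
  for k in range(-6,12):
    a=np.radians(y+k*30); q=solver.ik(p,down(a)); print(name,y+k*30,None if q is None else np.array(q))
E
```

```text
knob -166 [-0.06  0.4   0.44  1.85 -0.21  0.94 -2.42]
knob -136 [ 0.05  0.38  0.28  1.85 -0.13  0.93 -1.98]
knob -106 [ 0.16  0.38  0.13  1.84 -0.06  0.93 -1.53]
knob -76 [ 0.28  0.37 -0.04  1.84  0.02  0.93 -1.09]
knob -46 [ 0.38  0.38 -0.17  1.84  0.08  0.93 -0.63]
knob -16 [ 0.47  0.39 -0.3   1.83  0.14  0.94 -0.17]
knob 14 [ 0.56  0.4  -0.43  1.83  0.2   0.95  0.29]
knob 44 [ 0.64  0.42 -0.55  1.83  0.26  0.97  0.75]
knob 74 [ 0.73  0.44 -0.68  1.83  0.33  0.99  1.2 ]
knob 104 [ 0.82  0.48 -0.83  1.83  0.41  1.02  1.64]
knob 134 [ 0.94  0.56 -1.06  1.82  0.54  1.09  2.02]
knob 164 [-0.17  0.43  0.6   1.85 -0.29  0.95 -2.85]
knob 194 [-0.06  0.4   0.44  1.85 -0.21  0.94 -2.42]
knob 224 [ 0.05  0.38  0.28  1.85 -0.13  0.93 -1.98]
knob 254 [ 0.16  0.38  0.13  1.84 -0.06  0.93 -1.53]
knob 284 [ 0.28  0.37 -0.04  1.84  0.02  0.93 -1.09]
knob 314 [ 0.38  0.38 -0.17  1.84  0.08  0.93 -0.63]
knob 344 [ 0.47  0.39 -0.3   1.83  0.14  0.94 -0.17]
bolt -110 [-0.09  0.33 -0.35  1.69  0.12  1.15 -2.39]
bolt -80 [-0.01  0.34 -0.46  1.69  0.16  1.16 -1.91]
bolt -50 [ 0.05  0.35 -0.56  1.68  0.2   1.16 -1.43]
bolt -20 [ 0.08  0.36 -0.6   1.68  0.22  1.17 -0.92]
bolt 10 [ 0.13  0.37 -0.67  1.68  0.24  1.18 -0.43]
bolt 40 [ 0.2   0.39 -0.79  1.68  0.3   1.19  0.04]
bolt 70 [ 0.29  0.43 -0.93  1.68  0.36  1.22  0.49]
bolt 100 [ 0.38  0.5  -1.12  1.68  0.47  1.27  0.91]
bolt 130 [ 0.35  0.47 -1.06  1.68  0.43  1.25  1.47]
bolt 160 [ 0.35  0.47 -1.06  1.68  0.43  1.25  1.99]
bolt 190 [ 0.35  0.47 -1.06  1.68  0.43  1.25  2.52]
bolt 220 [-0.16  0.32 -0.26  1.69  0.09  1.14 -2.88]
bolt 250 [-0.09  0.33 -0.35  1.69  0.12  1.15 -2.39]
bolt 280 [-0.01  0.34 -0.46  1.69  0.16  1.16 -1.91]
bolt 310 [ 0.05  0.35 -0.56  1.68  0.2   1.16 -1.43]
bolt 340 [ 0.08  0.36 -0.6   1.68  0.22  1.17 -0.92]
bolt 370 [ 0.13  0.37 -0.67  1.68  0.24  1.18 -0.43]
bolt 400 [ 0.2   0.39 -0.79  1.68  0.3   1.19  0.04]
```

```bash
python3 - <<'E'
from h import *
r.move_to([486.5,-155,260],down(np.radians(-166)))
print(telemetry.get_qpos(),telemetry.get_time_s())
c=capture("wrist");np.savez("w1.npz",**c);cv2.imwrite("pics/w1.png",c["image"][:,:,::-1])
W=world(c);P=W[(W[...,2]>105)&(W[...,2]<122)&(c["range_z"]>0)];P=P[np.hypot(P[:,0]-486,P[:,1]+155)<45]
print(len(P),rectdeg(P[:,:2]),np.percentile(P[:,2],[5,50,95]),(-c["R"].T@c["t"]))
E
```

```text
[-0.05198269  0.38808438  0.4310028   1.83487633 -0.19383602  0.95979414
 -2.43544489] 2.175
392 (486.5, -157.1, 41.4, 13.1, 103.7) [112.33556198 114.45571926 115.90136938] [ 505.34740996 -230.15429467  430.58922133]
```

View pics/w1.png

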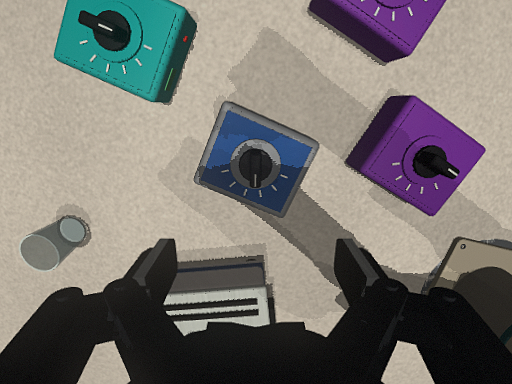

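The wrist view shows the correct (blue-panel) box with its knob at (256,165), bar upright in the picture. The gripper is clear of everything.

```bash
python3 - <<'E'
from h import *
yaw=np.radians(103.7-270)
eoat.move_gripper(0.5,25)
r.move_to([486.5,-156.7,140],down(yaw))
r.move_linear([486.5,-156.7,90],speed=80,threshold=15)
eoat.move_gripper(0.0,25)
print(telemetry.get_gripper_width(),telemetry.get_finger_force(),telemetry.get_contact_force(),telemetry.get_eef_pos())
m0=np.array(telemetry.get_ft_torque());q0=telemetry.get_qpos();q=np.array(q0);print(m0)
for i in range(24):
    q[6]+=0.12;r.movej(list(q))
    m=np.array(telemetry.get_ft_torque());print(round(q[6]-q0[6],2),round(telemetry.get_qpos()[6]-q0[6],3),m.round(3),np.round(telemetry.get_contact_force(),1))
    if i>3 and abs(m[2]-m0[2])>0.35: break
print(telemetry.get_time_s(),telemetry.get_gripper_width())
E
```

```text
0.0056527945207498174 0.0 [ 0.16028801  0.64629789 -1.11016233] [ 486.55080199 -156.69437645   90.09490352]
[-0.0252411   0.0203906   0.01343685]
0.12 0.117 [-0.04  -0.01   0.023] [ 1.2 -0.4 -0. ]
0.24 0.235 [-0.004  0.033 -0.037] [ 0.1  0.1 -0.3]
0.36 0.354 [ 0.006 -0.001  0.039] [0.2 0.1 0.1]
0.48 0.474 [ 0.008  0.008 -0.051] [ 0.2 -0.4 -0.2]
0.6 0.594 [-0.027 -0.007 -0.02 ] [0.2 0.2 0.6]
0.72 0.714 [-0.032 -0.008 -0.042] [ 0.9 -1.   0.3]
0.84 0.834 [-0.054 -0.084 -0.003] [-0.   0.1  0.7]
0.96 0.954 [0.031 0.014 0.019] [-0.3  0.8  0.5]
1.08 1.074 [-0.07  -0.064  0.025] [ 0.7  0.5 -0.3]
1.2 1.194 [ 0.052  0.016 -0.005] [-0.2 -0.7 -0. ]
1.32 1.314 [0.008 0.029 0.003] [-1.1  0.1  0.3]
1.44 1.434 [-0.007  0.042 -0.006] [-0.3  0.3 -1.6]
1.56 1.554 [ 0.005 -0.021 -0.004] [-0.6 -0.3 -0.1]
1.68 1.674 [-0.025  0.027  0.033] [ 0.1 -0.  -0.4]
1.8 1.794 [0.07  0.023 0.002] [0.  0.6 0.2]
1.92 1.914 [-0.008 -0.026 -0.007] [ 0.2  1.1 -0.4]
2.04 2.034 [-0.012  0.013 -0.028] [ 0.7 -0.3  0.3]
2.16 2.154 [-0.027 -0.065  0.018] [-0.2  0.5  0. ]
2.28 2.274 [-0.045  0.032  0.009] [ 0.1 -0.1 -1.4]
2.4 2.394 [-0.012  0.005 -0.039] [0.1 0.4 0.1]
2.52 2.514 [-0.034 -0.012  0.012] [0.1 0.4 0.4]
2.64 2.634 [0.01  0.01  0.022] [ 0.5 -0.1  0.3]
2.76 2.754 [ 0.039  0.014 -0.016] [ 0.5 -0.1  0.4]
2.88 2.874 [-0.034 -0.07   0.031] [ 0.  -0.4  0.9]
10.525 -0.0028624103039419277
```

```bash
python3 - <<'E'
from h import *
a=capture("wrist");b=capture("scene")
c=cv2.resize(b["image"][180:280,160:290],None,fx=3.2,fy=3.84)
cv2.imwrite("pics/w2.png",np.hstack([cv2.resize(a["image"],(400,384)),cv2.resize(c,(400,384))])[:,:,::-1])
print(telemetry.get_eef_pos(),telemetry.get_gripper_width(),telemetry.get_qpos(),Ro.from_rotvec(telemetry.get_ee_rot()).as_matrix().round(3))
E
```

```text
[ 486.54154658 -156.68809812   90.10487642] 0.0017678041178441955 [ 0.04999226  0.62487355  0.30889191  2.01417815 -0.34598679  0.552084
  0.57391467] [[ 0.027  1.     0.   ]
 [ 1.    -0.027 -0.   ]
 [-0.     0.    -1.   ]]
```

View pics/w2.png

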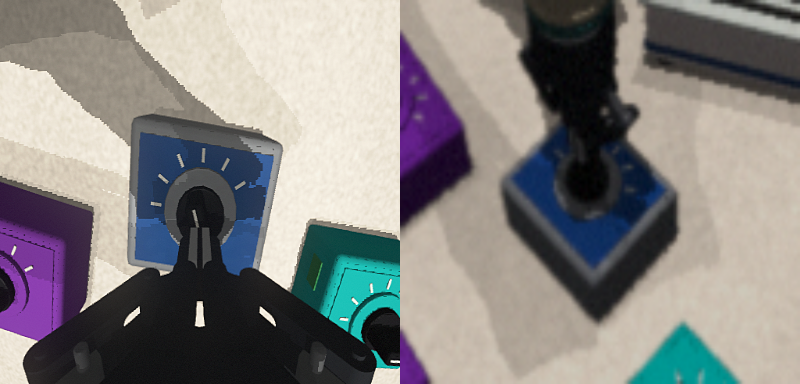

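The closed fingers look to be beside the knob bar (left panel, about (200,240), against the bar at (200,210)), not around it. I'll measure both in world coordinates.

```bash
python3 - <<'E'
from h import *
for n in("wrist","scene","top"):
    a=capture(n);W=world(a);print(n,(-a["R"].T@a["t"]).round(1),a["R"].round(3).tolist())
    if n=="wrist":
        for v in range(190,300,8):print(v,[W[v,u].round(0).tolist() for u in (248,256,264)])
    else:
        d=np.hypot(W[...,0]-486,W[...,1]+156)<32
        for lo,hi in((79,89),(93,117),(117,135),(135,160)):
            P=W[d&(W[...,2]>lo)&(W[...,2]<hi)]
            if len(P)>3:print(lo,len(P),P.mean(0).round(1),rectdeg(P[:,:2]))
E
```

```text
wrist [489.1 -80.8 260.6] [[1.0, -0.026, -0.001], [-0.024, -0.954, 0.299], [-0.009, -0.299, -0.954]]
190 [[483.0, -136.0, 85.0], [488.0, -136.0, 85.0], [493.0, -137.0, 84.0]]
198 [[483.0, -136.0, 101.0], [488.0, -136.0, 103.0], [493.0, -142.0, 85.0]]
206 [[483.0, -137.0, 114.0], [488.0, -137.0, 113.0], [493.0, -148.0, 86.0]]
214 [[483.0, -141.0, 115.0], [488.0, -141.0, 115.0], [493.0, -148.0, 98.0]]
222 [[483.0, -146.0, 115.0], [488.0, -146.0, 115.0], [492.0, -148.0, 112.0]]
230 [[483.0, -146.0, 125.0], [488.0, -146.0, 125.0], [492.0, -146.0, 126.0]]
238 [[484.0, -146.0, 135.0], [488.0, -146.0, 135.0], [492.0, -147.0, 134.0]]
246 [[484.0, -147.0, 142.0], [488.0, -147.0, 142.0], [492.0, -146.0, 143.0]]
254 [[484.0, -147.0, 150.0], [488.0, -146.0, 151.0], [491.0, -146.0, 151.0]]
262 [[484.0, -147.0, 156.0], [488.0, -148.0, 155.0], [491.0, -148.0, 155.0]]
270 [[484.0, -145.0, 164.0], [488.0, -151.0, 155.0], [491.0, -145.0, 165.0]]
278 [[484.0, -146.0, 169.0], [487.0, -156.0, 155.0], [491.0, -145.0, 170.0]]
286 [[485.0, -146.0, 174.0], [487.0, -160.0, 155.0], [491.0, -145.0, 176.0]]
294 [[484.0, -156.0, 166.0], [487.0, -164.0, 156.0], [491.0, -148.0, 176.0]]
scene [ 925.7 -636.4 1074.1] [[0.833, 0.554, 0.007], [0.437, -0.648, -0.623], [-0.34, 0.522, -0.782]]
79 82 [ 492.4 -159.1   83.4] (487.9, -157.5, 42.5, 41.9, 54.3)
93 53 [ 492.2 -166.7  105.9] (492.2, -159.8, 38.2, 13.1, 85.0)
117 21 [ 488.7 -165.1  127.9] (488.3, -164.4, 26.9, 11.1, 23.4)
135 31 [ 490.  -166.3  145.7] (487.4, -165.7, 28.0, 8.6, 5.8)
top [ 257.2   20.1 1655.1] [[-0.002, -1.0, 0.004], [-0.984, 0.001, -0.176], [0.176, -0.004, -0.984]]
```

```bash
python3 - <<'E'
from h import *
a=capture("wrist")["image"]
c=cv2.convertScaleAbs(cv2.resize(a[130:300,150:370],None,fx=3.5,fy=3.5,interpolation=cv2.INTER_CUBIC),alpha=2.5)
cv2.imwrite("pics/w3.png",c[:,:,::-1])
E
```

```text
(no output)
```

View pics/w3.png

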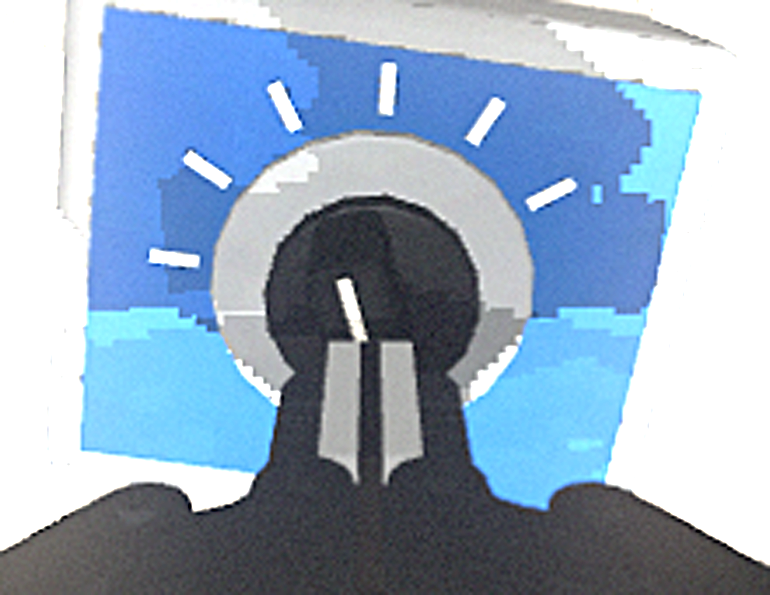

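The crop shows the white line still pointing as it did before, at about 104° world. The fingers are shut above the bar top, so the knob has not turned. The real tips therefore seem to sit higher than the reported TCP, and I'll measure that offset in free air.

```bash
python3 - <<'E'
from h import *
r.move_linear([486.5,-156.7,190],speed=150)
for g in(0,0.25,0.5,1.0):
    eoat.move_gripper(g);a=capture("wrist");W=world(a);np.savez(f"g{g}.npz",**a)
    e=np.array(telemetry.get_eef_pos());d=(np.hypot(W[...,0]-e[0],W[...,1]-e[1])<70)&(W[...,2]>135)&(a["range_z"]>0)
    P=W[d]; print(g,telemetry.get_gripper_width(),telemetry.get_finger_force(),e.round(1),np.percentile(P[:,2],[0,1,5]).round(1))
    lo=P[P[:,2]<np.percentile(P[:,2],1)+8]; print(lo.min(0).round(1),lo.max(0).round(1),lo.mean(0).round(1))
P=W[(W[...,2]>105)&(W[...,2]<122)&(a["range_z"]>0)];P=P[np.hypot(P[:,0]-486,P[:,1]+155)<45];print(rectdeg(P[:,:2]),telemetry.get_time_s())
E
```

```text
0 0.0016304699032943027 0.0 [ 486.  -156.6  189.3] [221.3 232.5 259.4]
[ 473.1 -151.3  221.3] [ 500.4 -145.3  240.5] [ 486.9 -148.   232.1]
0.25 0.25049873588157073 0.0 [ 486.5 -156.7  190. ] [217.  230.6 255.2]
[ 462.8 -168.6  217. ] [ 511.6 -145.3  238.6] [ 487.3 -150.6  230.6]
0.5 0.49997190381055356 0.0 [ 486.5 -156.7  190. ] [219.2 230.7 252.2]
[ 452.  -168.6  219.2] [ 521.8 -144.9  238.7] [ 487.1 -151.6  231.3]
1.0 0.9962556645938018 0.0 [ 486.5 -156.7  190. ] [230.5 238.3 252.9]
[ 430.4 -169.5  230.5] [ 543.4 -144.2  246.3] [ 488.3 -153.7  240.1]
(487.5, -156.3, 41.8, 14.0, 103.5) 13.2417
```

```bash
python3 - <<'E'
from h import *
import sys
yaw=np.radians(103.6-270)
eoat.move_gripper(0.4,25)
r.move_to([487,-156.5,130],down(yaw))
print(r.move_linear([487,-156.5,65],speed=80,threshold=10))
eoat.move_gripper(0.0,25)
print(telemetry.get_gripper_width(),telemetry.get_finger_force(),telemetry.get_contact_force(),telemetry.get_eef_pos(),telemetry.get_time_s())
if telemetry.get_gripper_width()<0.1: sys.exit("no grip")
m0=np.array(telemetry.get_ft_torque());q0=telemetry.get_qpos();q=np.array(q0);print(m0)
for i in range(14):
    q[6]+=0.75 if i==0 else .12;r.movej(list(q))
    m=np.array(telemetry.get_ft_torque());print(round(q[6]-q0[6],2),round(telemetry.get_qpos()[6]-q0[6],3),m.round(3),np.round(telemetry.get_contact_force(),1),round(telemetry.get_gripper_width(),3))
    if abs(m[2]-m0[2])>0.25: break
print(telemetry.get_time_s(),telemetry.get_gripper_width())
E
```

```text
False
0.1536552855984188 27.31104612350464 [-0.8314604   0.01030477  3.49648771] [ 487.17093083 -156.66656536   65.45879492] 16.9583
[ 0.08153199  0.15545528 -0.0058754 ]
0.75 0.748 [ 0.163 -0.146  0.042] [0.5 0.  0.7] 0.158
0.87 0.866 [ 0.322 -0.296  0.035] [1.9 1.2 1.7] 0.157
0.99 0.985 [ 0.455 -0.389  0.039] [1.8 1.6 1. ] 0.16
1.11 1.104 [ 0.545 -0.5    0.007] [2.4 1.5 0.7] 0.155
1.23 1.223 [ 0.79  -0.837 -0.915] [3.4 3.2 1.1] 0.157
18.7083 0.15735936442050064
```

```bash
python3 - <<'E'
from h import *
np.set_printoptions(precision=2,suppress=True)
eoat.move_gripper(0.4)
r.move_linear([487,-156.5,180],speed=150)
a=capture("wrist");W=world(a)
P=W[(W[...,2]>105)&(W[...,2]<122)&(a["range_z"]>0)];P=P[np.hypot(P[:,0]-486,P[:,1]+155)<45];print("knob bar",rectdeg(P[:,:2]))
for y in(70,-110): print(y,solver.ik([470,100,270],down(np.radians(y))))
r.move_to([496.5,148.5,290],down(np.radians(70)))
print(telemetry.get_qpos())
a=capture("wrist");W=world(a);hsv=cv2.cvtColor(a["image"],cv2.COLOR_RGB2HSV)
red=((hsv[...,0]<10)|(hsv[...,0]>170))&(hsv[...,1]>120)&(hsv[...,2]>50)&(a["range_z"]>0)
P=W[red];P=P[np.hypot(P[:,0]-496,P[:,1]-148)<50];z=np.percentile(P[:,2],90);print(len(P),z);T=P[abs(P[:,2]-z)<4];print(rectdeg(T[:,:2]),np.median(T[:,2]))
cv2.imwrite("pics/b1.png",a["image"][:,:,::-1]);print(telemetry.get_time_s())
E
```

```text
knob bar (487.8, -156.9, 41.4, 14.0, 170.4)
70 [-0.68  0.34  0.55  1.89 -0.22  0.96  1.2 ]
-110 [-1.02  0.52  1.15  1.9  -0.54  1.08 -1.57]
[-0.74  0.39  0.56  1.77 -0.23  1.05  1.13]
878 209.28984366030446
(495.9, 150.1, 56.1, 13.9, 164.3) 208.6352698918643
21.55
```

View pics/b1.png

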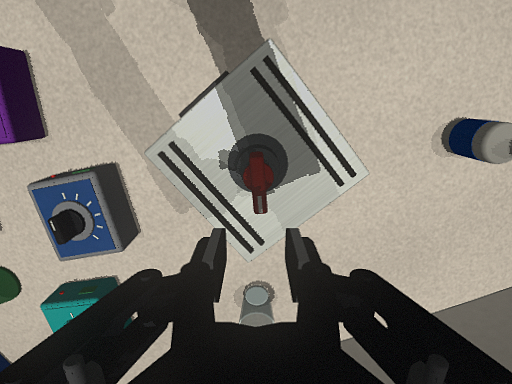

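The knob bar now lies along the box axis (170.4°), which fits the off stop. The bolt's red wing is at about (260,175) in this view, and nothing is close to the fingers.

```bash
cat >> h.py <<'E'
def wing(c=(495.9,149.8)):
    a=capture("wrist");W=world(a);hsv=cv2.cvtColor(a["image"],cv2.COLOR_RGB2HSV)
    m=((hsv[...,0]<10)|(hsv[...,0]>170))&(hsv[...,1]>120)&(hsv[...,2]>40)&(a["range_z"]>0)
    P=W[m];P=P[np.hypot(P[:,0]-c[0],P[:,1]-c[1])<45]
    if len(P)<20:return None
    z=np.percentile(P[:,2],90);T=P[abs(P[:,2]-z)<4];return round(float(np.median(T[:,2])),1),rectdeg(T[:,:2])
E
python3 - <<'E'
from h import *
np.set_printoptions(precision=3,suppress=True)
eoat.move_gripper(0.5)
r.movej([0.29,0.43,-0.93,1.68,0.36,1.22,0.49])
xy=[495.9,149.5];d=down(np.radians(73))
r.move_to(xy+[230],d);print(wing(),telemetry.get_qpos())
print(r.move_linear(xy+[155],speed=80,threshold=10))
eoat.move_gripper(0.205)
print(telemetry.get_gripper_width(),telemetry.get_finger_force(),wing(),telemetry.get_contact_force(),telemetry.get_time_s())
q0=np.array(telemetry.get_qpos());q=q0.copy();zmax=0
for i in range(15):
    q[6]+=0.3 if i==0 else 0.13
    if q[6]>2.9:break
    r.movej(list(q));w=wing()
    print(round(q[6]-q0[6],2),w,np.round(telemetry.get_contact_force(),1),np.round(telemetry.get_ft_torque(),2))
    if w: 
        zmax=max(zmax,w[0])
        if zmax-w[0]>4: break
print(q,telemetry.get_time_s())
E
```

```text
(208.5, (495.8, 149.9, 56.2, 13.6, 163.6)) [ 0.238  0.53  -0.881  1.831  0.48   1.006  0.434]
False
0.20610314831471158 0.0 (208.5, (495.9, 150.0, 56.9, 13.8, 164.6)) [ 0.089 -0.133 -0.833] 25.1833
0.3 (208.6, (496.1, 149.8, 56.9, 14.0, 171.7)) [ 1.7  2.  -0.1] [ 0.24 -0.22 -0.06]
0.43 (208.8, (495.9, 149.8, 57.0, 14.0, 179.5)) [2.1 1.5 0.8] [ 0.36 -0.2  -0.05]
0.56 (209.0, (496.4, 149.8, 57.5, 14.1, 6.9)) [0.6 2.4 1.7] [ 0.45 -0.07 -0.05]
0.69 (209.1, (496.0, 149.5, 57.1, 14.0, 14.4)) [0.1 2.3 1.6] [ 0.53  0.   -0.03]
0.82 (209.3, (496.3, 149.5, 57.4, 14.1, 21.7)) [-0.5  2.2  1.7] [0.44 0.01 0.02]
0.95 (209.4, (496.2, 149.4, 56.9, 14.1, 29.1)) [-1.1  2.4  1.4] [ 0.36  0.13 -0.02]
1.08 (209.6, (496.3, 149.2, 56.9, 14.0, 36.7)) [-0.7  0.8  0.6] [ 0.29  0.17 -0.03]
1.21 (209.9, (496.2, 149.0, 56.9, 14.0, 44.0)) [-0.6  0.8  0.8] [ 0.15  0.15 -0.05]
1.34 (210.0, (496.2, 148.9, 56.6, 14.1, 51.4)) [ 0.1  0.5 -0.4] [0.01 0.07 0.04]
1.47 (210.2, (496.4, 148.9, 57.8, 14.1, 59.0)) [0.4 0.1 0.8] [-0.04 -0.05 -0.02]
1.6 (210.2, (496.8, 149.5, 58.3, 14.0, 68.3)) [ 0.6 -0.6 -0.2] [ 0.01 -0.02 -0.06]
1.73 (202.6, (496.7, 149.2, 57.8, 14.0, 77.3)) [-0.9 -1.   0.2] [ 0.02 -0.04  0.01]
[ 0.179  0.621 -0.803  1.922  0.591  0.851  2.067] 28.925
```

```bash
python3 - <<'E'
from h import *
np.set_printoptions(precision=3,suppress=True)
r.dwell(0.15);p=telemetry.get_eef_pos()
r.move_linear([p[0],p[1],149],speed=60,threshold=8)
q=np.array(telemetry.get_qpos());q0=q.copy()
for i in range(12):
    q[6]-=0.39; r.movej(list(q));print(round(q[6]-q0[6],2),wing(),np.round(telemetry.get_contact_force(),1),np.round(telemetry.get_ft_torque(),2))
print(q,telemetry.get_time_s())
E
```

```text
-0.39 (202.4, (496.5, 149.1, 57.3, 14.1, 68.1)) [ 1.5 -0.   0.7] [ 0.09 -0.42  0.01]
-0.78 (201.8, (495.9, 148.9, 56.5, 14.0, 45.8)) [ 0.  -0.5 -0.1] [-0.06 -0.1  -0.05]
-1.17 (201.4, (496.1, 149.5, 56.6, 14.0, 23.4)) [-0.3  0.8 -0.7] [0.07 0.07 0.01]
-1.56 (200.9, (495.9, 149.9, 56.6, 14.0, 0.9)) [-1.7  2.3 -1.2] [0.34 0.22 0.01]
-1.95 (200.3, (496.5, 150.1, 57.8, 14.0, 155.8)) [-0.4  2.9 -0.4] [ 0.45 -0.05 -0.01]
-2.34 (199.8, (496.3, 150.7, 57.0, 14.0, 132.3)) [ 0.4  1.6 -0.6] [ 0.33 -0.26  0.02]
-2.73 (199.3, (496.8, 150.6, 56.7, 14.0, 110.0)) [2.  0.5 0.6] [ 0.26 -0.28  0.03]
-3.12 (198.9, (497.2, 150.4, 57.3, 14.0, 88.8)) [ 1.6  0.2 -0. ] [ 0.17 -0.35 -0.  ]
-3.51 (198.5, (497.5, 150.3, 57.4, 14.0, 68.2)) [ 1.4  0.  -1.2] [ 0.01 -0.35  0.02]
-3.9 (198.0, (497.7, 150.0, 57.5, 14.0, 47.2)) [ 0.7 -0.6 -0.8] [-0.08 -0.22  0.02]
-4.29 (197.6, (497.9, 149.9, 56.8, 14.1, 24.7)) [-0.2  0.9 -0.4] [0.1  0.09 0.02]
-4.68 (197.0, (497.9, 149.5, 57.1, 14.0, 2.3)) [-0.2  2.  -0.5] [0.42 0.22 0.06]
[ 0.173  0.63  -0.795  1.928  0.601  0.838 -2.623] 35.425
```

```bash
python3 - <<'E'
from h import *
np.set_printoptions(precision=3,suppress=True)
p=telemetry.get_eef_pos();xy=[496.3,149.7]
eoat.move_gripper(0.45);r.move_linear([p[0],p[1],215],speed=150)
y=Ro.from_rotvec(telemetry.get_ee_rot()).as_matrix()[:,1];yaw=np.arctan2(y[1],y[0])
dy=(np.radians(92.3)-yaw)%(2*np.pi);q=np.array(telemetry.get_qpos());q[6]+=dy;print(np.degrees(yaw),dy,q)
r.movej(list(q));print(wing(),telemetry.get_qpos())
r.move_linear(xy+[215]);print(r.move_linear(xy+[143],speed=80,threshold=8))
eoat.move_gripper(0.205);print(telemetry.get_gripper_width(),wing(),telemetry.get_contact_force(),telemetry.get_time_s())
q=np.array(telemetry.get_qpos())
for s in(.5,.5,.5,.34):
    q[6]-=s;r.movej(list(q));print(wing(),np.round(telemetry.get_contact_force(),1),np.round(telemetry.get_ft_torque(),2))
print(telemetry.get_time_s())
E
```

```text
-96.07654751801014 3.287790987728829 [ 0.227  0.548 -0.867  1.855  0.501  0.974  0.751]
(196.9, (495.8, 150.1, 56.1, 13.4, 1.9)) [ 0.227  0.548 -0.867  1.855  0.501  0.974  0.751]
False
0.2056214572769937 (196.9, (495.8, 149.7, 56.5, 13.9, 1.9)) [0.527 0.586 0.281] 40.85
(196.5, (496.4, 150.1, 57.2, 14.1, 162.2)) [-0.2  2.7 -0.4] [0.28 0.06 0.03]
(195.8, (496.7, 150.2, 57.3, 14.1, 133.6)) [ 1.   0.7 -0.4] [ 0.29 -0.12  0.09]
(195.3, (496.9, 150.8, 56.7, 14.0, 104.9)) [ 1.3  1.3 -0.2] [ 0.08 -0.23  0.03]
(194.9, (497.2, 150.1, 57.9, 14.1, 85.1)) [-0.3 -1.1 -0.6] [-0.01 -0.11  0.02]
43.1167
```

```bash
python3 - <<'E'
from h import *
eoat.move_gripper(0.0,50);r.dwell(0.8)
print(telemetry.get_gripper_width(),telemetry.get_finger_force(),wing(),telemetry.get_contact_force(),telemetry.get_ft_torque(),telemetry.get_time_s())
c=capture("top");cv2.imwrite("pics/f.png",c["image"][:,:,::-1])
E
```

```text
0.1532478636145849 50.19467353820801 (194.6, (497.2, 150.2, 58.1, 14.0, 76.7)) [ 0.98945737 -2.51268447  1.1672687 ] [-0.47781168 -0.10621377 -0.05269016] 44.1833
```

View pics/f.png

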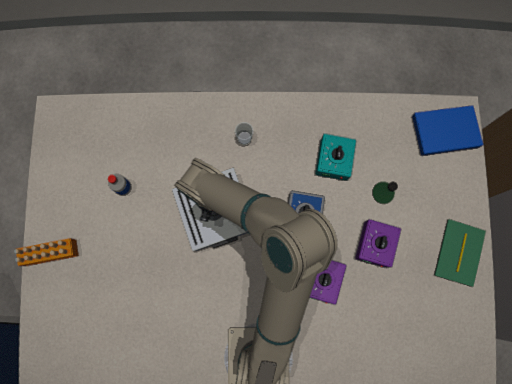

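The bottle (118,184), beaker (244,134) and flask (384,191) have not moved. The wing is gripped at 50 N, one turn forward of the drop (77° both times) and about 8 mm lower.

```bash
python3 -c "
from station import *
print(order.sign_off())"
```

```text
the job is handed in; nothing more can be done
None
```

The job is handed in, with no verdict returned: the knob is at its off stop, the bolt dropped into its thread and was turned one full turn forward (about 8 mm down), and its wing is held still at 50 N with the glassware and bottle unmoved.

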